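# Set out the screw tubs along the bench bar

## Task

Set out the three white parts tubs for sorting screws: turn the upside-down one over, and line all three up mouth up in a neat row on the robot's side of the aluminium bar, each flat against the bar and centred on its own black index line (any tub on any line). Leave everything else on the bench where it is.

Things in the scene. Friction and masses are not known exactly. Their poses are not given: they have to be found in the camera images.
- tub_a: square open-topped parts tub of white 3D-printed plastic, 54 x 54 mm outside, 60 mm tall, walls and floor 3 mm, empty, 50 g. Origin at the centre of its outer volume (30 mm above the bench when it stands, 27 mm when it lies on a side); its z axis points out of the mouth, x and y are square to its sides. Starts mouth up.
- tub_b: square open-topped parts tub of white 3D-printed plastic, 54 x 54 mm outside, 60 mm tall, walls and floor 3 mm, empty, 50 g. Origin at the centre of its outer volume (30 mm above the bench when it stands, 27 mm when it lies on a side); its z axis points out of the mouth, x and y are square to its sides. Starts mouth up.
- tub_c: square open-topped parts tub of white 3D-printed plastic, 54 x 54 mm outside, 60 mm tall, walls and floor 3 mm, empty, 50 g. Origin at the centre of its outer volume (30 mm above the bench when it stands, 27 mm when it lies on a side); its z axis points out of the mouth, x and y are square to its sides. Starts upside down, mouth on the bench.
- bar: straight aluminium bar fixed to the bench, 420 mm long (along its y), 20 mm wide (x), 20 mm tall; origin under its centre, its x axis points away from the robot. Three black index lines 110 mm apart cross it, the middle one at its centre. Nothing tall stands within 60 mm behind it; two clamps up to 20 mm high are at its ends.
- mark_left (a point): point on the bar's front face (the long face towards the robot) at bench level, at its left (+y) black index line. Axes as the bar's: a tub's centre belongs 27 mm in front of it (-x).
- mark_middle (a point): point on the bar's front face (the long face towards the robot) at bench level, at its middle black index line. Axes as the bar's: a tub's centre belongs 27 mm in front of it (-x).
- mark_right (a point): point on the bar's front face (the long face towards the robot) at bench level, at its right (-y) black index line. Axes as the bar's: a tub's centre belongs 27 mm in front of it (-x).
- servo_a: bystander: black hobby servo standing on the bench, 54 x 20 mm over its ears, 41 mm tall; origin under its centre; loose, to be left alone.
- tape: bystander: roll of black tape lying flat, 54 mm across, 18 mm tall; origin under its centre; loose, to be left alone.
- driver: bystander: screwdriver lying flat, about 160 mm long along its x; loose, to be left alone.
- shell: bystander: red printed limb shell (channel), 90 x 61 x 30 mm; origin under its centre; loose, to be left alone.
- mouse: bystander: black computer mouse, 100 x 58 x 30 mm; origin under its centre; loose, to be left alone.
- meter: bystander: black multimeter lying flat, 140 x 75 x 38 mm; origin under its centre; loose, to be left alone.
Things that resemble listed ones, but are neither listed nor needed, are in the scene too. Leave any red look-alike of the tub_c alone.

How it is judged:
By the outcome, as a careful person would: the job done as asked, in the order asked, and still so for the second after the job is handed in, with the robot touching nothing.
It also fails if it takes over 72 s, if anything falls off the work surface, if the arm or the gripper's body presses on something with over 40 N, if the wrist force passes 120 N, or if a joint passes its speed limit or range.

## Robot

A 6-joint arm with a two-finger parallel gripper is mounted at the origin on the work surface. World frame = base frame: x ahead of the robot, y to its left, z up, the work surface at z = 0. Lengths are in mm, angles in rad, forces in N, time in s.
With the tool pointing down it reaches from about 300 to 875 mm from the base axis. Payload 4.2 kg.
Tool frame: the origin (TCP) lies midway between the tips of the shut fingers; the grasp point (between the pads) lies 19 mm behind it; z points along the fingers, y is the line along which they close (so a half turn about z gives the same grasp; the last joint's range is limited). The gripper opens to 85 mm and grips with 20 to 120 N. Pads are 22 mm wide; open, the fingers measure 114 mm over their backs; the gripper's body (76 mm by 85 mm) begins 54 mm behind the grasp point. The pads swing forward as they close: fully open they stand 13 mm farther back than shut.
Start: joints at [-1.138, 0.32, 1.565, -0, 1.257, -0.02], TCP at [251.559, -517.068, 231.338] pointing down, gripper open.
Joint ranges: [-3.11, 3.11], [-0.84, 2.01], [0.21, 2.61], [-1.34, 4.49], [0.05, 2.63], [-2.56, 2.56]. Speed limits (rad/s): [2.57, 2.57, 3.14, 3.14, 3.14, 3.14].

## Interface

Orientations are given as [roll, pitch, yaw] about the fixed x, y, z axes, in that order (R = Rz(yaw) Ry(pitch) Rx(roll)).
In Python, from station import r gives the robot as it stands.
- The arm moves only by the tool jog_arm, never from a script. Its argument "deltas" is a list of rows, each a list of 7 numbers: the shift along the tool's x, y, z as a fraction of full scale, then the turn, a rotation vector about the tool's x, y, z as a fraction of full scale, then the closure, from 0 (fully open) to 1 (shut). In form: [[tx, ty, tz, wx, wy, wz, gripper], ...]. A call has 1 to 12 rows; each row is the pose to reach, as a shift and turn from the pose commanded when the call began, along the tool's axes at that moment; what a row does not reach only later rows make up. Full scale, the value 1, is 0.25 m for a shift and 90 degrees for a turn. A row lasts 1/12 s, in which the tool goes at most 41.7 mm and 7.16 degrees, less where a joint would pass 70% of its speed; a pose out of reach is approached as far as the arm can. A call with a number of a shift or a turn outside -1 to 1 is refused whole. A call with a gripper value outside its range is refused whole. The fingers move at their own pace and stop on an object; "grip_force" is the grip in N (left out, the last holds). Time passes only in rows, so rows that repeat a pose let the fingers close. It gives the time, the measured TCP pose, the force, the opening and the grip force at its end, in the units of the state.
- r.get_obs(): the state, without advancing time (a new reading comes with each control period).
- r.capture(name): name is "scene" or "top"; returns a dict with "color" (400x640x3 uint8, red, green, blue), "fx", "fy", "cx", "cy" (pixels), "k1" (the pictures are not rectified: a ray, as slopes to the right and down, at radius r is drawn at 1 + k1 r^2 times it, then the intrinsics apply), "R" (3x3) and "t" (3): a world point X has camera coordinates R X + t. Camera axes: x right, y down, z forward; pixel columns grow to the right and rows downward; lengths in mm; the calibration is good to about 2 mm. A picture is of the moment at which its call begins. There is no depth.
- r.close_job(): hands the job in; it is judged then, once.
The state is a dict: "t": time; "joint_positions": joint angles; "joint_velocities": joint speeds; "joint_torque": joint torques, N m; "tool_pos": TCP position; "orientation": TCP orientation; "force": force on the tool from outside, world axes, zero at the start; "moment": the same for the moment, N m; "opening": finger opening in mm; "finger_force": force on a finger pad.
Only numpy, scipy, OpenCV 4.12 (cv2) and the standard library are available. Lean on these libraries where they do the work, as an engineer would, in place of code of your own. Each camera call takes 0.05 s, during which the arm holds its last target. There are 200 camera calls.

## Working session

There is one attempt and no reset: what is moved stays moved. The work goes in short steps, Python scripts to look and compute and a tool call to move; the robot and the scene stay as the last step left them, time stands still between calls to the robot, and variables do not carry over. Pictures are saved under pics/ and viewed, at most 10 in all, crops included, and the job is handed in when it is done.

Besides the shell and the picture viewer there is one more tool, called after ">>>" as name(argument=value, ...), one argument or row to a line, values as JSON. jog_arm: Moves the arm, as the interface text tells. Its arguments: {"type":"object","properties":{"deltas":{"type":"array","items":{"type":"array","items":{"type":"number"}}},"grip_force":{"type":"number"}},"required":["deltas"]}

```bash
mkdir -p pics; ls; python3 - <<'E'
from station import r
import cv2
for n in("scene","top"):
    c=r.capture(n); cv2.imwrite(f"pics/{n}0.png",c["color"][:,:,::-1]); print(n,{k:(v if k!='color' else 0) for k,v in c.items()})
print(r.get_obs())
E
```

```text
pics
scene {'color': 0, 'fx': 472.4681661631074, 'fy': 472.4681661631074, 'cx': 312.98240555781075, 'cy': 198.19013518420297, 'k1': 0.029834180987521657, 'R': array([[ 0.84835134,  0.52922282, -0.01494035],
       [ 0.36361029, -0.60291953, -0.71012365],
       [-0.38482147,  0.59700188, -0.70391846]]), 't': array([-412.52164124, -158.95532697, 1565.15032427])}
top {'color': 0, 'fx': 436.06328802565986, 'fy': 436.06328802565986, 'cx': 316.8143967612679, 'cy': 199.45031342575368, 'k1': -0.08401761589725565, 'R': array([[ 0.02354648, -0.99970436,  0.00606195],
       [-0.98611402, -0.02422262, -0.16429364],
       [ 0.1643919 , -0.00210923, -0.98639285]]), 't': array([ -32.57218199,  499.16559369, 1100.88764322])}
{'t': 0.1, 'joint_positions': array([-1.13799359e+00,  3.20236572e-01,  1.56556996e+00,  4.57750527e-06,
        1.25739728e+00, -1.99820957e-02]), 'joint_velocities': array([ 9.18268944e-04, -9.44420563e-04, -2.07018204e-03,  9.93945489e-05,
       -8.24046657e-04, -1.55993056e-03]), 'joint_torque': array([-8.46241323e-05, -4.16408050e+01, -2.34705824e+01,  2.80884666e-05,
        4.90571532e-03,  4.94454611e-06]), 'tool_pos': array([ 251.37639459, -516.66163497,  230.55637307]), 'orientation': array([-3.13998190e+00, -3.65435901e-05,  4.52783391e-01]), 'force': array([ 0.6076328 , -0.86955805,  0.1267987 ]), 'moment': array([-0.02160185,  0.01626858, -0.02249255]), 'finger_force': 0.0, 'opening': 85.12620675787197}
```

View pics/scene0.png

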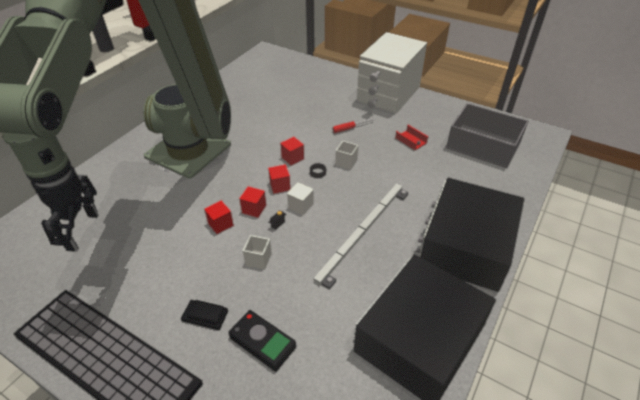

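View pics/top0.png

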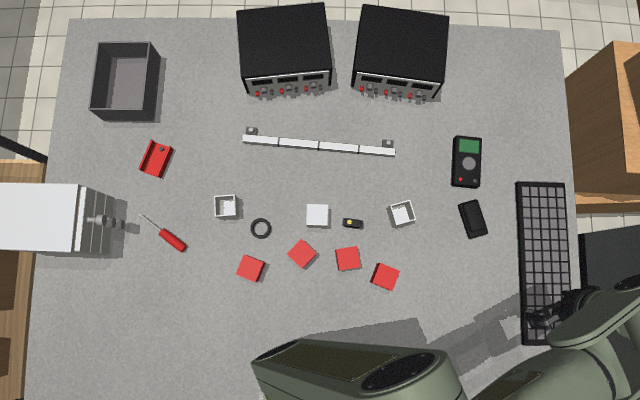

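The upside-down candidates are the white one at top (317,215) / scene (300,198) and four red ones at top (251,268), (302,254), (348,258) and (385,276). Only the white one fits tub_c. The white open tubs are at top (225,206) and (402,214). I'll enlarge both views to confirm.

```bash
cat > h.py <<'E'
import numpy as np, cv2
def cam(c): return np.array([[c['fx'],0,c['cx']],[0,c['fy'],c['cy']],[0,0,1]]),np.array([c['k1'],0,0,0,0.])
def K1(c,uv):  # pixel -> slopes
    K,_=cam(c); d=(np.atleast_2d(uv).astype(float)-K[:2,2])/K[0,0]; s=d.copy()
    for _ in range(20): s=d/(1+c['k1']*(s**2).sum(1,keepdims=True))
    return s
def rays(c,uv):
    s=K1(c,uv); d=np.c_[s,np.ones(len(s))]@c['R']; return -c['R'].T@c['t'],d
def plane(c,uv,z):
    o,d=rays(c,uv); return o+d*((z-o[2])/d[:,2])[:,None]
def proj(c,X):
    p=np.atleast_2d(X)@c['R'].T+c['t']; s=p[:,:2]/p[:,2:]; s=s*(1+c['k1']*(s**2).sum(1,keepdims=True))
    return s*c['fx']+[c['cx'],c['cy']]
def tri(c1,u1,c2,u2):
    o1,d1=rays(c1,u1);o2,d2=rays(c2,u2);P=[]
    for a,b in zip(d1,d2):
        m,*_=np.linalg.lstsq(np.c_[a,-b],o2-o1,rcond=None);p,q=o1+a*m[0],o2+b*m[1];P.append(np.r_[(p+q)/2,np.linalg.norm(p-q)])
    return np.array(P)
E
python3 - <<'E'
import cv2,numpy as np
t=cv2.imread('pics/top0.png');s=cv2.imread('pics/scene0.png')
a=cv2.resize(t[120:240,195:425],None,fx=3.4,fy=3.4,interpolation=2)
b=cv2.resize(s[130:290,230:420],None,fx=3.7,fy=3.7,interpolation=2)
cv2.imwrite('pics/ct.png',a);cv2.imwrite('pics/cs.png',b)
from station import r
import h
c=r.capture('top');print("cam",-c['R'].T@c['t'])
im=c['color'].astype(int); m=((im.min(2)>165)&(im.max(2)-im.min(2)<30)).astype(np.uint8)
cs,_=cv2.findContours(m,0,1)
for k in cs:
    if cv2.contourArea(k)>80 :
        x=cv2.minAreaRect(k)
        if 120<x[0][1]<240 and 200<x[0][0]<430: print(x, h.plane(c,cv2.boxPoints(x),60)[:,:2].round(0).tolist())
E
```

```text
cam [ 312.02413792  -18.14942362 1168.11488122]
((317.0, 213.5), (22.0, 21.0), 0.0) [[433.0, 6.0], [487.0, 7.0], [488.0, -50.0], [434.0, -51.0]]
((402.958740234375, 211.86241149902344), (21.934223175048828, 20.880613327026367), 73.3007583618164) [[488.0, -209.0], [505.0, -261.0], [451.0, -277.0], [434.0, -225.0]]
((223.77410888671875, 204.8375701904297), (21.017879486083984, 21.944091796875), 85.91438293457031) [[501.0, 251.0], [507.0, 194.0], [452.0, 187.0], [447.0, 244.0]]
((376.62872314453125, 149.71287536621094), (35.42332458496094, 6.865756511688232), 5.7105937004089355) [[628.0, -128.0], [646.0, -129.0], [639.0, -223.0], [621.0, -221.0]]
((338.23089599609375, 146.0372772216797), (38.300804138183594, 7.000553131103516), 5.355824947357178) [[635.0, -23.0], [654.0, -24.0], [647.0, -125.0], [628.0, -123.0]]
((298.1640625, 142.27752685546875), (38.39768600463867, 6.96846866607666), 5.440331935882568) [[643.0, 83.0], [662.0, 82.0], [654.0, -19.0], [635.0, -18.0]]
((257.94842529296875, 138.5408172607422), (9.917618751525879, 38.17099380493164), 88.49256896972656) [[667.0, 191.0], [672.0, 89.0], [645.0, 88.0], [640.0, 188.0]]
```

View pics/ct.png

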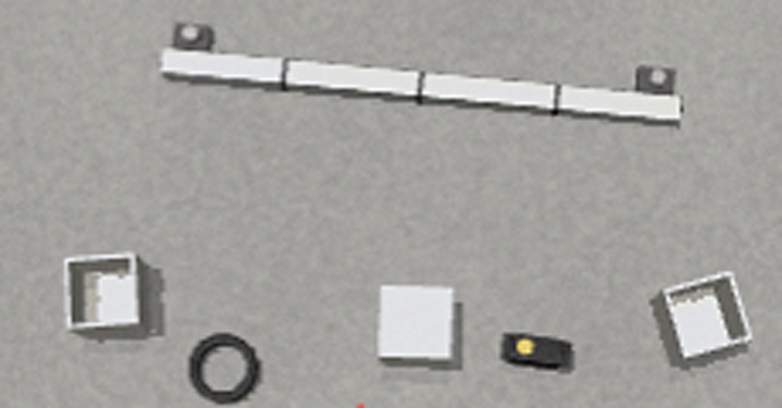

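View pics/cs.png

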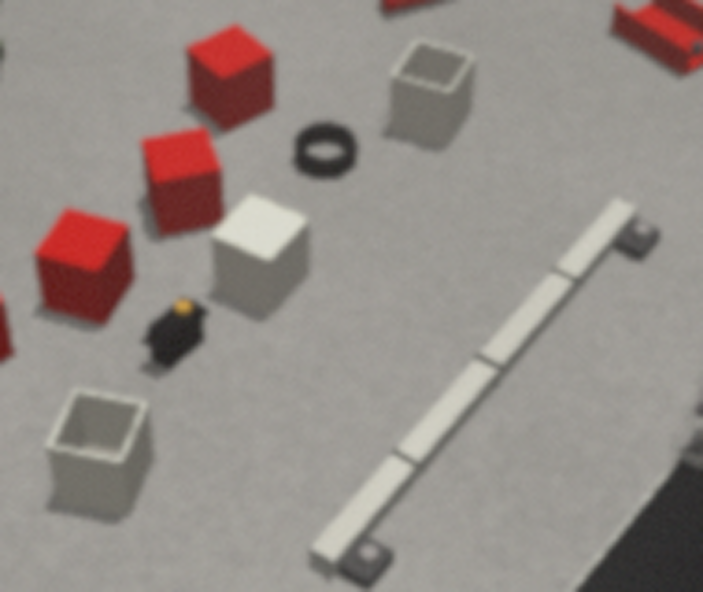

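The crops show the open white tubs at top-crop (100,293) and (707,318). tub_c, closed and white, is at (416,322), and the index lines are at (284,74), (420,87) and (557,99). Next I triangulate with the scene view.

```bash
python3 - <<'E'
import cv2,numpy as np,h
from station import r
T=r.capture('top');S=r.capture('scene')
t=lambda L:np.array(L)/3.4+[195,120]-.35
s=lambda L:np.array(L)/3.7+[230,130]-.35
rim={'a':([(66,259),(134,254),(138,325),(69,330)],[(425,42),(474,62),(448,90),(392,72)]),
'c':([(380,286),(453,288),(452,357),(379,356)],[(258,195),(308,228),(262,258),(214,235)]),
'b':([(664,291),(731,273),(750,340),(685,358)],[(82,390),(148,403),(125,460),(50,443)])}
for n,(p,q) in rim.items():
    print(n,'tri',h.tri(T,[t(p).mean(0)],S,[s(q).mean(0)]).round(1)[0])
    P=h.plane(T,t(p),60)[:,:2]; Q=h.plane(S,s(q),60)[:,:2]
    for W in(P,Q):
        e=W-np.roll(W,-1,0); a=np.degrees(np.arctan2(e[:,1],e[:,0])); 
        print('   ctr',W.mean(0).round(1),'sides',np.linalg.norm(e,axis=1).round(0),'yaw',np.round((a+45)%90-45,1))
print('lines',h.tri(T,t([(284,74),(420,87),(557,99)]),S,s([(567,274),(490,362),(405,458)])).round(1).tolist())
# bar: edges of bright mask at z=20
g=T['color'].astype(float).mean(2)
rows=[]
for u in list(range(248,276,2))+list(range(282,316,2))+list(range(322,356,2))+list(range(363,392,2)):
    v0=138.6+(u-258)*.0955; vs=np.arange(v0-9,v0+9,.1)
    col=cv2.remap(g.astype(np.float32),np.full((len(vs),1),u,np.float32),vs.astype(np.float32)[:,None],1)[:,0]
    k=np.where(col>200)[0]; 
    if len(k): rows.append((u,vs[k[0]],vs[k[-1]]))
rows=np.array(rows)
for j in(1,2):
    W=h.plane(T,rows[:,[0,j]],20); f=np.polyfit(W[:,1],W[:,0],1); print('edge x=',f.round(4),'res',np.std(np.polyval(f,W[:,1])-W[:,0]).round(2))
# index lines, darkness centroid along bar centre
vc=np.polyfit(rows[:,0],(rows[:,1]+rows[:,2])/2,1)
for u0 in(278.5,318.5,358.8):
    us=np.arange(u0-4,u0+4,.1);vs=np.polyval(vc,us)
    col=cv2.remap(g.astype(np.float32),us.astype(np.float32)[:,None],vs.astype(np.float32)[:,None],1)[:,0]
    w=np.clip(220-col,0,None); u=(w*us).sum()/w.sum(); print('line px',u.round(2),h.plane(T,[[u,np.polyval(vc,u)]],20).round(1))
E
```

```text
a tri [476.  217.9  56.4   1.3]
   ctr [475.1 216.8] sides [52. 55. 52. 55.] yaw [5.6 6.3 5.6 5.9]
   ctr [478.3 214.7] sides [49. 44. 52. 50.] yaw [-3.1 -1.3  3.7 -4.4]
c tri [458.4 -22.2  56.3   0.7]
   ctr [458.3 -21.9] sides [55. 52. 55. 53.] yaw [-0.2  0.3  0.6  0.8]
   ctr [460.2 -25.3] sides [54. 47. 45. 55.] yaw [-12.1 -15.3  -2.5  -4.4]
b tri [ 469.5 -242.2   57.5    2.5]
   ctr [ 468.3 -242.6] sides [54. 53. 52. 53.] yaw [16.4 15.3 16.6 17.3]
   ctr [ 471.8 -242.6] sides [48. 51. 54. 50.] yaw [17.  18.2 15.6 11.7]
lines [[664.0, 90.1, 16.8, 3.4], [655.6, -20.1, 15.9, 2.4], [647.6, -131.0, 17.1, 0.9]]
edge x= [7.180000e-02 6.667582e+02] res 0.58
edge x= [7.140000e-02 6.491858e+02] res 0.5
line px 278.22 [[664.3  88.8  20. ]]
line px 318.28 [[656.3 -21.   20. ]]
line px 358.38 [[ 648.6 -130.7   20. ]]
```

```bash
cat > m.py <<'E'
# planning aid: from stored commanded pose to target grasp point/yaw/tilt -> delta row
import sys,json,os,numpy as np
from scipy.spatial.transform import Rotation as Ro
F='cmd.json'
def Rt(yaw,th): return Ro.from_euler('z',yaw,degrees=True)*Ro.from_euler('x',180,degrees=True)*Ro.from_euler('y',th,degrees=True)
def start(): return (np.array([251.559,-517.068,231.338]),Ro.from_euler('xyz',[-3.13998,0,.4528]))
def load():
    if not os.path.exists(F): return start()
    d=json.load(open(F)); return np.array(d['p']),Ro.from_quat(d['q'])
def save(p,q): json.dump(dict(p=list(p),q=list(q.as_quat())),open(F,'w'))
def seq(targets,off=24):
    """targets: (gx,gy,gz,yaw,th); all rows relative to the current commanded pose; last is stored"""
    p,q=load()
    for g in targets:
        R=Rt(*g[3:]); tcp=np.array(g[:3])+R.apply([0,0,off])
        d=np.r_[q.inv().apply(tcp-p)/250,(q.inv()*R).as_rotvec()/(np.pi/2)].round(3)
        print(d.tolist(),'tcp',tcp.round(1))
    save(p+q.apply(d[:3]*250),q*Ro.from_rotvec(d[3:]*np.pi/2))
E
python3 - <<'E'
import cv2,numpy as np,h
from station import r
T=r.capture('top');im=T['color'].astype(int)
m=((im[...,0]>120)&(im[...,1]<90)).astype(np.uint8)
for k in cv2.findContours(m,0,1)[0]:
    if cv2.contourArea(k)>250: print('red',h.plane(T,cv2.boxPoints(cv2.minAreaRect(k)),60)[:,:2].round(0).tolist())
m=(im.max(2)<70).astype(np.uint8)
for k in cv2.findContours(m,0,1)[0]:
    x=cv2.minAreaRect(k)
    if 30<cv2.contourArea(k)<900 and 190<x[0][1]<250 and 240<x[0][0]<380: print('blk',h.plane(T,cv2.boxPoints(x),30)[:,:2].round(0).tolist())
import m as M
M.seq([(458,-22,200,90.4,0),(458,-22,130,90.4,0)])
E
```

```text
red [[290.0, -162.0], [339.0, -183.0], [319.0, -234.0], [270.0, -213.0]]
red [[303.0, 179.0], [353.0, 162.0], [335.0, 110.0], [285.0, 128.0]]
red [[370.0, -70.0], [380.0, -124.0], [327.0, -133.0], [318.0, -79.0]]
red [[355.0, 52.0], [395.0, 18.0], [361.0, -23.0], [321.0, 12.0]]
red [[561.0, 439.0], [647.0, 412.0], [631.0, 372.0], [546.0, 400.0]]
blk [[433.0, -89.0], [456.0, -92.0], [450.0, -143.0], [427.0, -139.0]]
blk [[411.0, 159.0], [456.0, 138.0], [434.0, 91.0], [390.0, 111.0]]
[1.609, -1.419, 0.224, -0.001, -0.001, -0.716] tcp [458. -22. 176.]
[1.609, -1.419, 0.504, -0.001, -0.001, -0.716] tcp [458. -22. 106.]
```

>>> jog_arm(
  deltas=[
    [1,-0.88,0.14,0,0,-0.716,0.15],
    [1,-0.88,0.14,0,0,-0.716,0.15],
    [1,-0.88,0.14,0,0,-0.716,0.15],
    [1,-0.88,0.14,0,0,-0.716,0.15],
    [1,-0.88,0.14,0,0,-0.716,0.15],
    [1,-0.88,0.14,0,0,-0.716,0.15],
    [1,-0.88,0.14,0,0,-0.716,0.15],
    [1,-0.88,0.14,0,0,-0.716,0.15],
    [1,-0.88,0.14,0,0,-0.716,0.15],
    [1,-0.88,0.14,0,0,-0.716,0.15],
    [1,-0.88,0.14,0,0,-0.716,0.15],
    [1,-0.88,0.14,0,0,-0.716,0.15],
  ],
  grip_force=25,
)

```text
t: 1.3
tool_pos: [380.0, -210.7, 196.5]
orientation: [3.141, 0.001, 1.574]
force: [-0.6, -0.3, 0.3]
opening: 72.6
finger_force: 0.0
```

```bash
cat >> m.py <<'E'
def sent(row):
    p,q=load(); d=np.array(row[:6]); save(p+q.apply(d[:3]*250),q*Ro.from_rotvec(d[3:]*np.pi/2))
E
rm cmd.json; python3 -c "
import m
m.sent([1,-.88,.14,0,0,-.716]);print(m.load()[0],m.load()[1].as_euler('xyz'))
m.seq([(458,74,130,90.4,-45),(458,-16,36,90.4,-45)])"
```

```text
[ 380.09413284 -209.81658542  196.69282915] [-3.14089686e+00 -1.45482945e-03  1.57748966e+00]
[1.065, 0.319, 0.336, -0.0, -0.501, 0.0] tcp [458.1  57.  113. ]
[0.704, 0.317, 0.711, -0.0, -0.501, 0.0] tcp [458.1 -33.   19. ]
```

>>> jog_arm(
  deltas=[
    [1,0.317,0.3,0,-0.5,0,0.15],
    [1,0.317,0.3,0,-0.5,0,0.15],
    [1,0.317,0.3,0,-0.5,0,0.15],
    [1,0.317,0.3,0,-0.5,0,0.15],
    [1,0.317,0.3,0,-0.5,0,0.15],
    [1,0.317,0.3,0,-0.5,0,0.15],
    [1,0.317,0.3,0,-0.5,0,0.15],
    [1,0.317,0.3,0,-0.5,0,0.15],
    [1,0.317,0.3,0,-0.5,0,0.15],
    [0.95,0.317,0.45,0,-0.5,0,0.15],
    [0.95,0.317,0.45,0,-0.5,0,0.15],
  ],
)

```text
t: 2.22
tool_pos: [455.9, 27.2, 79.1]
orientation: [-3.129, 0.788, 1.584]
force: [-0.7, -1.4, -0.3]
opening: 72.6
finger_force: 0.0
```

```bash
python3 -c "
import m
m.sent([.95,.317,.45,0,-.5,0]);print(m.load()[0])
m.seq([(458,4,56,90.4,-45),(458,-16,36,90.4,-45)])
from station import r
print(r.get_obs()['joint_positions'].round(2))"
```

```text
[ 536.52341284   55.85460837 -228.40873429]
[-1.07, -0.316, 0.273, -0.0, 0.5, 0.0] tcp [458.1 -13.   39. ]
[-0.989, -0.317, 0.353, -0.0, 0.5, 0.0] tcp [458.1 -33.   19. ]
[ 0.48  0.52  1.98 -0.74  1.19  0.96]
```

```bash
sed -i 's/^    save(p+q.apply(d\[:3\]\*250),q\*Ro.from_rotvec(d\[3:\]\*np.pi\/2))$//' m.py; cat > st.py <<'E'
import m,sys
def go(row,*t,off=24):
    m.sent(row); p,q=m.load(); print('cmd',p.round(1)); m.seq(t,off)
E
rm cmd.json; python3 -c "
import m,st
m.sent([1,-.88,.14,0,0,-.716])
st.go([.95,.317,.45,0,-.5,0],(458,4,56,90.4,-45),(458,-16,36,90.4,-45))
from station import r
o=r.get_obs();print(o['tool_pos'],o['joint_velocities'].round(3))"; cat m.py | tail -20
```

```text
cmd [457.7  28.4  84.5]
[0.011, 0.001, 0.246, -0.0, -0.001, 0.0] tcp [458.1 -13.   39. ]
[0.011, 0.0, 0.359, -0.0, -0.001, 0.0] tcp [458.1 -33.   19. ]
[455.87479151  27.19707817  79.06639245] [-0.031 -0.094 -0.016  0.022  0.131 -0.074]
# planning aid: from stored commanded pose to target grasp point/yaw/tilt -> delta row
import sys,json,os,numpy as np
from scipy.spatial.transform import Rotation as Ro
F='cmd.json'
def Rt(yaw,th): return Ro.from_euler('z',yaw,degrees=True)*Ro.from_euler('x',180,degrees=True)*Ro.from_euler('y',th,degrees=True)
def start(): return (np.array([251.559,-517.068,231.338]),Ro.from_euler('xyz',[-3.13998,0,.4528]))
def load():
    if not os.path.exists(F): return start()
    d=json.load(open(F)); return np.array(d['p']),Ro.from_quat(d['q'])
def save(p,q): json.dump(dict(p=list(p),q=list(q.as_quat())),open(F,'w'))
def seq(targets,off=24):
    """targets: (gx,gy,gz,yaw,th); all rows relative to the current commanded pose; last is stored"""
    p,q=load()
    for g in targets:
        R=Rt(*g[3:]); tcp=np.array(g[:3])+R.apply([0,0,off])
        d=np.r_[q.inv().apply(tcp-p)/250,(q.inv()*R).as_rotvec()/(np.pi/2)].round(3)
        print(d.tolist(),'tcp',tcp.round(1))

def sent(row):
    p,q=load(); d=np.array(row[:6]); save(p+q.apply(d[:3]*250),q*Ro.from_rotvec(d[3:]*np.pi/2))
```

>>> jog_arm(
  deltas=[
    [0.01,0,0,0,0,0,0.15],
    [0.01,0,0.09,0,0,0,0.15],
    [0.01,0,0.18,0,0,0,0.15],
    [0.01,0,0.25,0,0,0,0.15],
    [0.01,0,0.31,0,0,0,0.15],
    [0.01,0,0.355,0,0,0,0.15],
    [0.01,0,0.355,0,0,0,0.15],
    [0.01,0,0.355,0,0,0,0.15],
    [0.01,0,0.355,0,0,0,0.15],
  ],
)

```text
t: 2.97
tool_pos: [461.1, -33.8, 22.5]
orientation: [3.131, 0.785, 1.567]
force: [2.7, 2.9, 6.3]
opening: 72.4
finger_force: 3.2
```

>>> jog_arm(
  deltas=[
    [0,0,0,0,0,0,0.5],
    [0,0,0,0,0,0,1],
    [0,0,0,0,0,0,1],
    [0,0,0,0,0,0,1],
    [0,0,0,0,0,0,1],
    [0,0,0,0,0,0,1],
  ],
)

```text
t: 3.47
tool_pos: [459.5, -33.9, 21.7]
orientation: [3.135, 0.787, 1.571]
force: [1.6, 1.0, 7.0]
opening: 53.8
finger_force: 25.8
```

```bash
python3 -c "
import st
st.go([.01,0,.355,0,0,0],(458,-16,116,90.4,-45),(540,-16,116,86,45))"
```

```text
cmd [458.  -32.5  19.9]
[-0.225, 0.0, -0.223, -0.0, -0.001, 0.0] tcp [458.1 -33.   99. ]
[-0.131, 0.333, -0.317, -0.001, 0.999, 0.054] tcp [541.2   0.9  99. ]
```

>>> jog_arm(
  deltas=[
    [-0.08,0,-0.08,0,0,0,1],
    [-0.225,0,-0.223,0,0,0,1],
    [-0.225,0,-0.223,0,0,0,1],
    [-0.131,0.333,-0.317,0,1,0.054,1],
    [-0.131,0.333,-0.317,0,1,0.054,1],
    [-0.131,0.333,-0.317,0,1,0.054,1],
    [-0.131,0.333,-0.317,0,1,0.054,1],
    [-0.131,0.333,-0.317,0,1,0.054,1],
    [-0.131,0.333,-0.317,0,1,0.054,1],
    [-0.131,0.333,-0.317,0,1,0.054,1],
    [-0.131,0.333,-0.317,0,1,0.054,1],
    [-0.131,0.333,-0.317,0,1,0.054,1],
  ],
)

```text
t: 4.47
tool_pos: [541.9, -0.5, 100.8]
orientation: [3.122, -0.344, 1.525]
force: [-0.3, -0.1, -1.3]
opening: 54.0
finger_force: 26.9
```

>>> jog_arm(
  deltas=[
    [0,0,0,0,0.5,0,1],
    [0,0,0,0,0.5,0,1],
  ],
)

```text
t: 4.63
tool_pos: [541.9, -0.9, 100.7]
orientation: [3.12, -0.594, 1.531]
force: [-0.1, -0.1, -2.3]
opening: 54.0
finger_force: 26.9
```

```bash
cat >> st.py <<'E'
def setcmd(pos=None,off=24):
    "take the measured pose as the commanded one"
    from station import r
    import numpy as np
    o=r.get_obs(); m.save(o['tool_pos'] if pos is None else np.array(pos),m.Ro.from_euler('xyz',o['orientation']))
E
python3 -c "
import st,m
from station import r
st.setcmd()
m.seq([(540,-16,116,86,45),(540,-16,60,86,45),(540,-16,36,86,45)])
print(r.get_obs()['joint_positions'].round(2))"
```

```text
[0.002, -0.003, 0.01, 0.002, 0.122, 0.016] tcp [541.2   0.9  99. ]
[-0.123, -0.007, 0.195, 0.002, 0.122, 0.016] tcp [541.2   0.9  43. ]
[-0.177, -0.009, 0.275, 0.002, 0.122, 0.016] tcp [541.2   0.9  19. ]
[-0.35  0.47  1.85  0.65  1.1  -0.69]
```

>>> jog_arm(
  deltas=[
    [0,0,0,0,0.12,0.016,1],
    [0,0,0,0,0.12,0.016,1],
    [-0.06,-0.005,0.1,0,0.12,0.016,1],
    [-0.123,-0.007,0.195,0,0.12,0.016,1],
    [-0.155,-0.008,0.24,0,0.12,0.016,1],
    [-0.17,-0.008,0.265,0,0.12,0.016,1],
    [-0.182,-0.009,0.282,0,0.12,0.016,1],
    [-0.182,-0.009,0.282,0,0.12,0.016,1],
    [-0.182,-0.009,0.282,0,0.12,0.016,1],
  ],
)

```text
t: 5.38
tool_pos: [540.5, 2.0, 16.2]
orientation: [-3.14, -0.778, 1.501]
force: [-1.9, -1.8, 3.1]
opening: 53.6
finger_force: 27.3
```

```bash
python3 -c "
import st,m,cv2
from station import r
p=r.capture('scene')['color'][:,:,::-1]
cv2.imwrite('pics/s1.png',cv2.resize(p[120:300,220:430],None,fx=3.3,fy=3.3))"
```

```text
(no output)
```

View pics/s1.png

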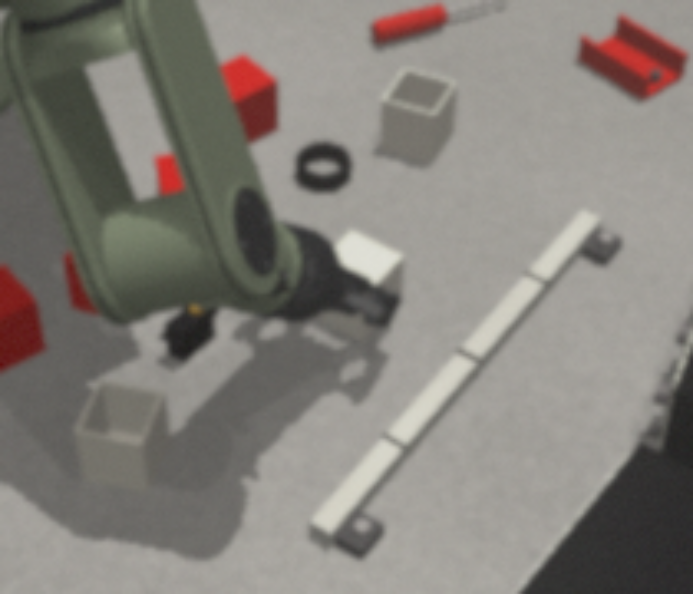

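>>> jog_arm(
  deltas=[
    [0,0,0,0,0,0,0.15],
    [0,0,0,0,0,0,0.15],
    [0,0,0,0,0,0,0.15],
    [0,0,0,0,0,0,0.15],
    [0,0,-0.12,0,0,0,0.15],
    [0,0,-0.26,0,0,0,0.15],
    [0,0,-0.4,0,0,0,0.15],
    [0,0,-0.4,0,0,0,0.15],
  ],
)

```text
t: 6.1
tool_pos: [538.5, -72.5, 89.5]
orientation: [3.133, -0.773, 1.504]
force: [0.5, -0.4, 0.4]
opening: 72.9
finger_force: 0.0
```

```bash
python3 -c "
import st,m,h
from station import r
st.setcmd();print(m.load()[0])
m.seq([(540,0,150,86,0),(540,100,135,86,-45),(540,0,35.5,86,-45)])
T=r.capture('top');import cv2;cv2.imwrite('pics/t2.png',cv2.resize(T['color'][120:240,250:400,::-1],None,fx=5,fy=5))"
```

```text
[538.50402589 -72.48790729  89.45425414]
[0.309, -0.014, 0.097, 0.004, -0.492, -0.0] tcp [540.  -0. 126.]
[0.524, -0.043, 0.351, 0.004, -0.992, -0.002] tcp [538.8  83.1 118. ]
[-0.039, -0.017, 0.358, 0.004, -0.992, -0.002] tcp [538.8 -16.9  18.5]
```

View pics/t2.png

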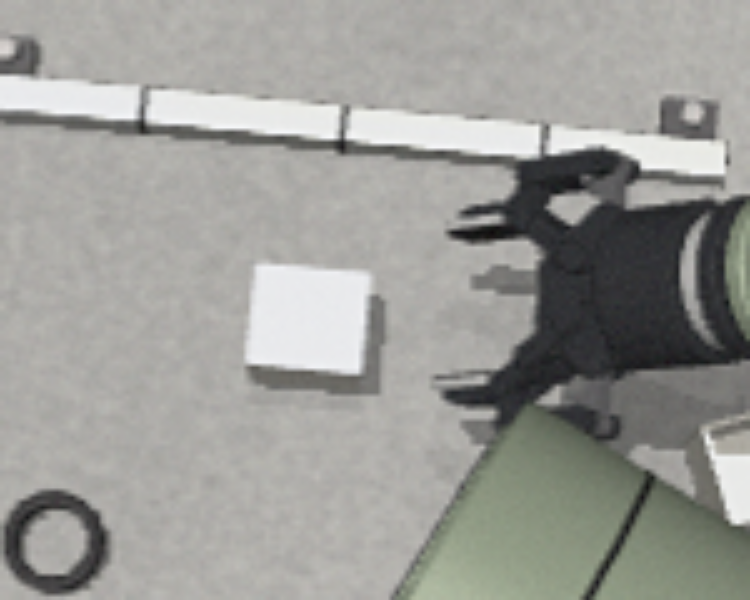

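```bash
python3 -c "
import h,numpy as np,m
from station import r
T=r.capture('top')
P=h.plane(T,np.array([(256,265),(372,272),(361,375),(246,365)])/5+[250,120]-.4,54)[:,:2]
print(P.round(1),P.mean(0));e=P-np.roll(P,-1,0);print(np.linalg.norm(e,axis=1),np.degrees(np.arctan2(e[:,1],e[:,0])))
"
```

```text
[[567.9  23.1]
 [565.7 -37.7]
 [510.8 -33.2]
 [514.6  26.7]] [539.73038023  -5.29858008]
[60.83362892 55.07104684 59.94570444 53.44356421] [ 87.88461216  -4.76306194 -93.63882112 176.13164969]
```

>>> jog_arm(
  deltas=[
    [0.1,0,-0.1,0,-0.2,0,0.15],
    [0.25,-0.014,0.0,0,-0.492,0,0.15],
    [0.309,-0.014,0.06,0,-0.492,0,0.15],
    [0.309,-0.014,0.06,0,-0.492,0,0.15],
    [0.4,-0.03,0.15,0,-0.7,0,0.15],
    [0.524,-0.043,0.351,0,-0.992,0,0.15],
    [0.524,-0.043,0.351,0,-0.992,0,0.15],
    [0.524,-0.043,0.351,0,-0.992,0,0.15],
    [0.524,-0.043,0.351,0,-0.992,0,0.15],
    [0.524,-0.043,0.351,0,-0.992,0,0.15],
    [0.524,-0.043,0.351,0,-0.992,0,0.15],
    [0.524,-0.043,0.351,0,-0.992,0,0.15],
  ],
)

```text
t: 7.2
tool_pos: [534.6, 88.8, 114.6]
orientation: [-3.135, 0.676, 1.509]
force: [0.6, -1.4, -0.5]
opening: 72.4
finger_force: 0.0
```

>>> jog_arm(
  deltas=[
    [0,0,0,0,-0.08,0,0.15],
    [0,0,0,0,-0.08,0,0.15],
    [0,0,0,0,-0.08,0,0.15],
  ],
)

```text
t: 7.45
tool_pos: [534.1, 88.6, 112.5]
orientation: [-3.127, 0.796, 1.515]
force: [-0.3, -0.6, 0.9]
opening: 72.8
finger_force: 0.0
```

```bash
python3 -c "
import st,m
st.setcmd()
m.seq([(541,26,61,86,-45),(540,0.5,35.5,86,-45)])"
```

```text
[-0.026, 0.047, 0.417, -0.003, 0.007, 0.006] tcp [539.8   9.1  44. ]
[-0.024, 0.05, 0.561, -0.003, 0.007, 0.006] tcp [538.8 -16.4  18.5]
```

>>> jog_arm(
  deltas=[
    [-0.025,0.048,0.1,0,0,0,0.15],
    [-0.025,0.048,0.23,0,0,0,0.15],
    [-0.025,0.048,0.35,0,0,0,0.15],
    [-0.025,0.048,0.42,0,0,0,0.15],
    [-0.025,0.048,0.48,0,0,0,0.15],
    [-0.025,0.048,0.53,0,0,0,0.15],
    [-0.025,0.048,0.555,0,0,0,0.15],
    [-0.025,0.048,0.555,0,0,0,0.15],
    [-0.025,0.048,0.555,0,0,0,0.15],
  ],
)

```text
t: 8.2
tool_pos: [540.2, -16.8, 22.9]
orientation: [-3.137, 0.794, 1.504]
force: [-0.4, 1.0, -0.1]
opening: 72.4
finger_force: 0.0
```

>>> jog_arm(
  deltas=[
    [0,0,0,0,0,0,0.4],
    [0,0,0,0,0,0,0.6],
    [0,0,0,0,0,0,1],
    [0,0,0,0,0,0,1],
    [0,0,0,0,0,0,1],
    [0,0,0,0,0,0,1],
  ],
)

```text
t: 8.7
tool_pos: [540.6, -16.0, 23.1]
orientation: [-3.138, 0.795, 1.505]
force: [-0.5, 3.5, 6.2]
opening: 53.8
finger_force: 27.4
```

```bash
python3 -c "
import st,m
st.setcmd()
m.seq([(540,0,120,86,-45),(540,0,120,86,0),(540,0,120,86,45)])"
```

```text
[-0.231, -0.008, -0.221, -0.0, 0.006, 0.002] tcp [538.8 -16.9 103. ]
[-0.163, -0.008, -0.25, -0.001, 0.506, 0.001] tcp [540.  -0.  96.]
[-0.136, -0.008, -0.318, -0.002, 1.006, 0.001] tcp [541.2  16.9 103. ]
```

>>> jog_arm(
  deltas=[
    [-0.08,0,-0.08,0,0,0,1],
    [-0.231,0,-0.221,0,0,0,1],
    [-0.163,0,-0.25,0,0.5,0,1],
    [-0.163,0,-0.25,0,0.5,0,1],
    [-0.163,0,-0.25,0,0.5,0,1],
    [-0.163,0,-0.25,0,0.5,0,1],
    [-0.163,0,-0.25,0,0.5,0,1],
    [-0.163,0,-0.25,0,0.5,0,1],
    [-0.163,0,-0.25,0,0.5,0,1],
    [-0.163,0,-0.25,0,0.5,0,1],
  ],
)

```text
t: 9.53
tool_pos: [540.9, -2.9, 95.5]
orientation: [-3.137, 0.009, 1.497]
force: [0.5, 0.5, -0.3]
opening: 53.8
finger_force: 26.7
```

>>> jog_arm(
  deltas=[
    [0.1,0,0,0,0.5,0,1],
    [0.1,0,0,0,0.5,0,1],
    [0.1,0,0,0,0.5,0,1],
    [0.1,0,0,0,0.5,0,1],
    [0.1,0,0,0,0.5,0,1],
    [0.1,0,0,0,0.5,0,1],
    [0.1,0,0,0,0.5,0,1],
    [0.1,0,0,0,0.5,0,1],
    [0.1,0,0,0,0.5,0,1],
  ],
)

```text
t: 10.28
tool_pos: [542.7, 24.5, 94.1]
orientation: [-3.132, -0.775, 1.495]
force: [0.2, 0.7, -0.8]
opening: 53.7
finger_force: 26.7
```

```bash
python3 -c "
import st,m
st.setcmd(); p=m.load()[0]; print(p)
m.seq([(540,0,70,86,44.5),(540,0,39,86,44.5),(540,0,36,86,44.5)])"
```

```text
[542.6808265   24.54646854  94.07581005]
[-0.138, -0.003, 0.096, -0.004, 0.001, -0.003] tcp [541.2  16.8  52.9]
[-0.224, -0.002, 0.184, -0.004, 0.001, -0.003] tcp [541.2  16.8  21.9]
[-0.233, -0.002, 0.193, -0.004, 0.001, -0.003] tcp [541.2  16.8  18.9]
```

>>> jog_arm(
  deltas=[
    [-0.07,0,0.05,0,0,0,1],
    [-0.138,0,0.096,0,0,0,1],
    [-0.18,0,0.14,0,0,0,1],
    [-0.21,0,0.17,0,0,0,1],
    [-0.229,0,0.189,0,0,0,1],
    [-0.229,0,0.189,0,0,0,1],
    [-0.229,0,0.189,0,0,0,1],
    [-0.229,0,0.189,0,0,0,1],
  ],
)

```text
t: 10.95
tool_pos: [542.7, 16.8, 21.8]
orientation: [-3.138, -0.775, 1.5]
force: [-0.5, 0.3, -0.7]
opening: 53.6
finger_force: 27.0
```

>>> jog_arm(
  deltas=[
    [0,0,0,0,0,0,0.3],
    [0,0,0,0,0,0,0.15],
    [0,0,0,0,0,0,0.15],
    [0,0,0,0,0,0,0.15],
    [0,0,-0.12,0,0,0,0.15],
    [0,0,-0.26,0,0,0,0.15],
    [0,0,-0.4,0,0,0,0.15],
    [0,0,-0.4,0,0,0,0.15],
  ],
)

```text
t: 11.62
tool_pos: [540.7, -57.8, 96.4]
orientation: [3.134, -0.772, 1.503]
force: [0.4, -0.7, -0.4]
opening: 72.6
finger_force: 0.0
```

```bash
python3 -c "
import st,m,cv2
from station import r
st.setcmd()
m.seq([(540,0,150,0,0)])
T=r.capture('top');cv2.imwrite('pics/t3.png',cv2.resize(T['color'][120:240,200:430,::-1],None,fx=3.4,fy=3.4,interpolation=2))"
```

```text
[0.248, -0.019, 0.076, -0.364, -0.397, 0.903] tcp [540.  -0. 126.]
```

View pics/t3.png

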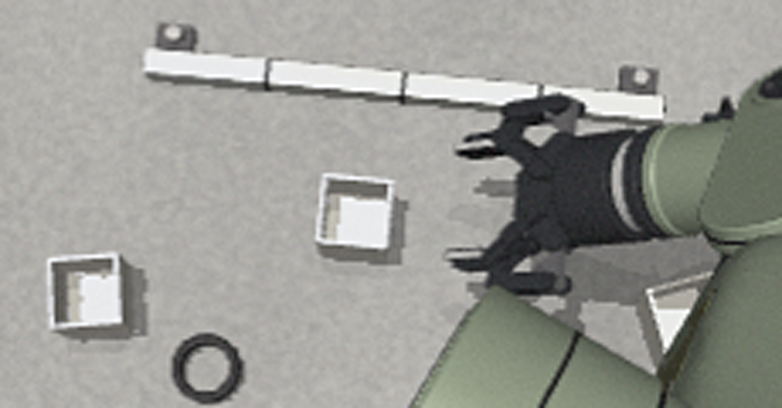

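```bash
python3 -c "
import st,m,h,numpy as np
from station import r
T=r.capture('top')
P=h.plane(T,np.array([(323,175),(395,182),(388,250),(317,243)])/3.4+[200,120]-.35,60)[:,:2]
print(P.mean(0));e=P-np.roll(P,-1,0);print(np.linalg.norm(e,axis=1),np.degrees(np.arctan2(e[:,1],e[:,0])))
st.setcmd();x,y=P.mean(0)
m.seq([(x,y,130,-4.1,0),(x,y,38,-4.1,0)])
print(r.get_obs()['joint_positions'].round(2))"
```

```text
[541.48803889  13.05063786]
[55.43684131 53.1811511  54.23828895 53.15777698] [ 85.72345749  -4.36621003 -94.31352719 176.92570319]
[0.228, -0.006, 0.152, -0.387, -0.384, 0.945] tcp [541.5  13.1 106. ]
[-0.029, -0.005, 0.415, -0.387, -0.384, 0.945] tcp [541.5  13.1  14. ]
[-0.51  0.57  1.8   0.73  1.26 -0.85]
```

>>> jog_arm(
  deltas=[
    [-0.1,0,-0.15,-0.04,-0.04,0.1,0],
    [-0.17,0,-0.17,-0.387,-0.384,0.945,0],
    [-0.17,0,-0.17,-0.387,-0.384,0.945,0],
    [-0.17,0,-0.17,-0.387,-0.384,0.945,0],
    [-0.17,0,-0.17,-0.387,-0.384,0.945,0],
    [-0.17,0,-0.17,-0.387,-0.384,0.945,0],
    [0.228,-0.006,0.152,-0.387,-0.384,0.945,0],
    [0.228,-0.006,0.152,-0.387,-0.384,0.945,0],
    [0.228,-0.006,0.152,-0.387,-0.384,0.945,0],
    [0.228,-0.006,0.152,-0.387,-0.384,0.945,0],
    [0.228,-0.006,0.152,-0.387,-0.384,0.945,0],
    [0.228,-0.006,0.152,-0.387,-0.384,0.945,0],
  ],
)

```text
t: 12.72
tool_pos: [538.6, 16.5, 103.9]
orientation: [-3.016, -0.155, 0.282]
force: [0.1, 0.4, -1.0]
opening: 85.2
finger_force: 0.0
```

```bash
python3 -c "
import st,m
st.setcmd();print(m.load()[1].as_euler('xyz'))
m.seq([(541.5,13,130,-4.1,0)])"
```

```text
[-3.01551828 -0.15518298  0.28164399]
[0.008, 0.016, -0.009, -0.097, -0.084, 0.23] tcp [541.5  13.  106. ]
```

>>> jog_arm(
  deltas=[
    [0.008,0.014,-0.009,-0.097,-0.084,0.23,0],
    [0.008,0.014,-0.009,-0.097,-0.084,0.23,0],
    [0.008,0.014,-0.009,-0.097,-0.084,0.23,0],
    [0.008,0.014,-0.009,-0.097,-0.084,0.23,0],
    [0.008,0.014,-0.009,-0.097,-0.084,0.23,0],
    [0.008,0.014,-0.009,-0.097,-0.084,0.23,0],
    [0.008,0.014,-0.009,-0.097,-0.084,0.23,0],
    [0.008,0.014,-0.009,-0.097,-0.084,0.23,0],
  ],
)

```text
t: 13.38
tool_pos: [542.5, 10.2, 106.7]
orientation: [-3.141, -0.003, -0.07]
force: [0.4, 0.1, -0.8]
opening: 85.4
finger_force: 0.0
```

```bash
python3 -c "
import st,m
st.setcmd();print(m.load())
m.seq([(541.5,13,37,-4.1,0)])"
```

```text
(array([542.48060046,  10.15502324, 106.70592317]), Rotation.from_matrix(array([[ 9.97551212e-01, -6.98782332e-02,  2.93451872e-03],
                            [-6.98800228e-02, -9.97555272e-01,  5.11703277e-04],
                            [ 2.89158770e-03, -7.15514460e-04, -9.99995563e-01]])))
[-0.006, -0.011, 0.375, -0.0, -0.002, 0.001] tcp [541.5  13.   13. ]
```

>>> jog_arm(
  deltas=[
    [-0.006,-0.011,0.1,0,0,0,0],
    [-0.006,-0.011,0.2,0,0,0,0],
    [-0.006,-0.011,0.29,0,0,0,0],
    [-0.006,-0.011,0.35,0,0,0,0],
    [-0.006,-0.011,0.35,0,0,0,0],
    [-0.006,-0.011,0.35,0,0,0,0.4],
    [-0.006,-0.011,0.35,0,0,0,1],
    [-0.006,-0.011,0.35,0,0,0,1],
    [-0.006,-0.011,0.35,0,0,0,1],
    [-0.006,-0.011,0.35,0,0,0,1],
    [-0.006,-0.011,0.35,0,0,0,1],
  ],
)

```text
t: 14.3
tool_pos: [543.5, 13.0, 21.2]
orientation: [-3.141, -0.007, -0.071]
force: [-0.0, -0.2, 6.6]
opening: 54.0
finger_force: 27.5
```

```bash
python3 -c "
import st,m
st.setcmd();p,q=m.load();print(p,q.as_euler('xyz'))
# tub centre relation: tub x 541.5 ; target centre (619.4,-18.4), bar x dir (.9974,-.0714)
import numpy as np
c=np.array([619.4,-18.4]);b=np.array([.9974,-.0714]);o=541.5-p[0]
for s in (12,0):
  t=c-b*(s+o); m.seq([(t[0],t[1],p[2]+24+(15 if s else 0),-4.1,0)])"
```

```text
[543.49002808  12.99176834  21.16837389] [-3.14115229 -0.00721558 -0.07051803]
[0.272, 0.104, -0.058, -0.0, -0.005, 0.001] tcp [609.4 -17.7  36.2]
[0.32, 0.104, 0.002, -0.0, -0.005, 0.001] tcp [621.4 -18.5  21.2]
```

>>> jog_arm(
  deltas=[
    [0,0,-0.05,0,0,0,1],
    [0.1,0.04,-0.06,0,0,0,1],
    [0.2,0.08,-0.06,0,0,0,1],
    [0.272,0.104,-0.06,0,0,0,1],
    [0.272,0.104,-0.06,0,0,0,1],
    [0.272,0.104,-0.06,0,0,0,1],
    [0.272,0.104,-0.03,0,0,0,1],
    [0.272,0.104,0.0,0,0,0,1],
    [0.28,0.104,0.0,0,0,0,1],
    [0.29,0.104,0.0,0,0,0,1],
    [0.3,0.104,0.0,0,0,0,1],
    [0.3,0.104,0.0,0,0,0,1],
  ],
)

```text
t: 15.3
tool_pos: [613.5, -17.6, 20.0]
orientation: [-3.141, -0.001, -0.07]
force: [-3.5, -0.7, 4.6]
opening: 53.5
finger_force: 28.7
```

>>> jog_arm(
  deltas=[
    [0.006,0,0,0,0,0,1],
    [0.012,0,0,0,0,0,1],
    [0.018,0,0,0,0,0,1],
    [0.022,0,0,0,0,0,1],
    [0.022,0,0,0,0,0,1],
  ],
)

```text
t: 15.72
tool_pos: [618.7, -17.9, 20.0]
orientation: [-3.141, -0.0, -0.07]
force: [-3.3, 0.8, 5.8]
opening: 53.7
finger_force: 28.7
```

>>> jog_arm(
  deltas=[
    [0.006,0,0,0,0,0,1],
    [0.01,0,0,0,0,0,1],
    [0.014,0,0,0,0,0,1],
    [0.014,0,0,0,0,0,1],
  ],
)

```text
t: 16.05
tool_pos: [620.3, -18.0, 20.1]
orientation: [-3.141, 0.004, -0.07]
force: [-8.4, 0.1, 9.4]
opening: 53.8
finger_force: 29.2
```

>>> jog_arm(
  deltas=[
    [0.006,0,0,0,0,0,1],
    [0.01,0,0,0,0,0,1],
    [0.01,0,0,0,0,0,1],
  ],
)

```text
t: 16.3
tool_pos: [620.4, -18.0, 20.2]
orientation: [-3.141, 0.009, -0.07]
force: [-13.5, 1.6, 13.9]
opening: 53.9
finger_force: 29.8
```

>>> jog_arm(
  deltas=[
    [-0.01,0,0,0,0,0,1],
    [-0.01,0,0,0,0,0,0.3],
    [-0.01,0,0,0,0,0,0],
    [-0.01,0,0,0,0,0,0],
    [-0.01,0,0,0,0,0,0],
    [-0.01,0,-0.1,0,0,0,0],
    [-0.01,0,-0.25,0,0,0,0],
    [-0.01,0,-0.4,0,0,0,0],
    [-0.01,0,-0.4,0,0,0,0],
    [-0.01,0,-0.4,0,0,0,0],
  ],
)

```text
t: 17.13
tool_pos: [625.7, -18.8, 122.7]
orientation: [-3.141, -0.01, -0.07]
force: [0.4, 0.6, -0.8]
opening: 85.5
finger_force: 0.0
```

```bash
python3 -c "
import st,m
st.setcmd();p,q=m.load();print(p)
m.seq([(475.5,217,135,5.8,0),(475.5,217,44,5.8,0)])"
```

```text
[625.73745915 -18.82391176 122.67401875]
[-0.666, -0.899, 0.04, 0.0, -0.007, -0.109] tcp [475.5 217.  111. ]
[-0.67, -0.898, 0.404, 0.0, -0.007, -0.109] tcp [475.5 217.   20. ]
```

>>> jog_arm(
  deltas=[
    [-0.2,-0.25,0,0,0,-0.05,0],
    [-0.66,-0.9,0.02,0,0,-0.109,0],
    [-0.66,-0.9,0.02,0,0,-0.109,0],
    [-0.66,-0.9,0.02,0,0,-0.109,0],
    [-0.66,-0.9,0.02,0,0,-0.109,0],
    [-0.66,-0.9,0.02,0,0,-0.109,0],
    [-0.66,-0.9,0.02,0,0,-0.109,0],
    [-0.66,-0.9,0.02,0,0,-0.109,0],
    [-0.66,-0.9,0.02,0,0,-0.109,0],
    [-0.66,-0.9,0.02,0,0,-0.109,0],
    [-0.66,-0.9,0.02,0,0,-0.109,0],
    [-0.66,-0.9,0.02,0,0,-0.109,0],
  ],
)

```text
t: 18.13
tool_pos: [475.8, 216.2, 114.1]
orientation: [3.141, -0.004, 0.099]
force: [-0.4, -0.4, -0.6]
opening: 85.6
finger_force: 0.0
```

```bash
python3 -c "
import st,m
st.setcmd();p,q=m.load();print(p)
m.seq([(475.5,217,44,5.8,0)])"
```

```text
[475.83799392 216.24704223 114.07976604]
[-0.002, -0.003, 0.376, 0.0, -0.002, -0.001] tcp [475.5 217.   20. ]
```

>>> jog_arm(
  deltas=[
    [-0.002,-0.003,0.1,0,0,0,0],
    [-0.002,-0.003,0.2,0,0,0,0],
    [-0.002,-0.003,0.3,0,0,0,0],
    [-0.002,-0.003,0.375,0,0,0,0],
    [-0.002,-0.003,0.375,0,0,0,0],
    [-0.002,-0.003,0.375,0,0,0,0.4],
    [-0.002,-0.003,0.375,0,0,0,1],
    [-0.002,-0.003,0.375,0,0,0,1],
    [-0.002,-0.003,0.375,0,0,0,1],
    [-0.002,-0.003,0.375,0,0,0,1],
    [-0.002,-0.003,0.375,0,0,0,1],
  ],
)

```text
t: 19.05
tool_pos: [476.3, 218.3, 22.2]
orientation: [-3.141, -0.008, 0.101]
force: [0.2, -1.4, 6.5]
opening: 53.3
finger_force: 28.4
```

```bash
python3 -c "
import st,m
import numpy as np
st.setcmd();p,q=m.load();print(p,q.as_euler('xyz'))
c=np.array([627.4,91.4]);b=np.array([.9974,-.0714])
for s,z in ((12,30),(12,0),(5,0)):
  t=c-b*s; m.seq([(t[0],t[1],p[2]+24+z,-4.1,0)])"
```

```text
[476.30375294 218.29535348  22.19744636] [-3.1412825  -0.00755029  0.1007941 ]
[0.504, 0.558, -0.116, -0.001, -0.005, 0.11] tcp [615.4  92.3  52.2]
[0.503, 0.558, 0.004, -0.001, -0.005, 0.11] tcp [615.4  92.3  22.2]
[0.531, 0.562, 0.004, -0.001, -0.005, 0.11] tcp [622.4  91.8  22.2]
```

>>> jog_arm(
  deltas=[
    [0,0,-0.06,0,0,0,1],
    [0.1,0.1,-0.12,0,0,0.05,1],
    [0.504,0.558,-0.116,0,-0.003,0.11,1],
    [0.504,0.558,-0.116,0,-0.003,0.11,1],
    [0.504,0.558,-0.116,0,-0.003,0.11,1],
    [0.504,0.558,-0.116,0,-0.003,0.11,1],
    [0.504,0.558,-0.116,0,-0.003,0.11,1],
    [0.504,0.558,-0.116,0,-0.003,0.11,1],
    [0.504,0.558,-0.06,0,-0.003,0.11,1],
    [0.504,0.558,-0.02,0,-0.003,0.11,1],
    [0.504,0.558,0.004,0,-0.003,0.11,1],
    [0.504,0.558,0.004,0,-0.003,0.11,1],
  ],
)

```text
t: 20.05
tool_pos: [613.0, 92.8, 21.3]
orientation: [3.141, 0.002, -0.071]
force: [-3.1, -1.5, 6.7]
opening: 53.9
finger_force: 29.6
```

```bash
python3 -c "
import st,m
st.setcmd();p,q=m.load();print(p,q.as_euler('xyz'))
m.seq([(622.4,91.8,p[2]+24,-4.1,0),(626.4,91.5,p[2]+24,-4.1,0)])"
```

```text
[612.99805233  92.76606679  21.30987582] [ 3.14122840e+00  2.28643629e-03 -7.06600190e-02]
[0.038, 0.001, -0.0, 0.0, 0.001, 0.001] tcp [622.4  91.8  21.3]
[0.054, 0.001, -0.0, 0.0, 0.001, 0.001] tcp [626.4  91.5  21.3]
```

>>> jog_arm(
  deltas=[
    [0.01,0.001,0,0,0,0,1],
    [0.02,0.001,0,0,0,0,1],
    [0.03,0.001,0,0,0,0,1],
    [0.036,0.001,0,0,0,0,1],
    [0.042,0.001,0,0,0,0,1],
    [0.048,0.001,0,0,0,0,1],
    [0.048,0.001,0,0,0,0,1],
  ],
)

```text
t: 20.63
tool_pos: [624.1, 91.9, 21.3]
orientation: [3.141, 0.004, -0.071]
force: [-5.5, 0.0, 9.7]
opening: 53.8
finger_force: 29.6
```

>>> jog_arm(
  deltas=[
    [0.006,0,0,0,0,0,1],
    [0.012,0,0,0,0,0,1],
    [0.012,0,0,0,0,0,1],
  ],
)

```text
t: 20.88
tool_pos: [627.1, 91.7, 21.3]
orientation: [3.141, 0.004, -0.071]
force: [-4.5, 0.2, 9.6]
opening: 53.6
finger_force: 29.6
```

>>> jog_arm(
  deltas=[
    [0.006,0,0,0,0,0,1],
    [0.012,0,0,0,0,0,1],
    [0.012,0,0,0,0,0,1],
  ],
)

```text
t: 21.13
tool_pos: [627.7, 91.7, 21.4]
orientation: [3.141, 0.009, -0.071]
force: [-10.5, 1.1, 14.5]
opening: 53.4
finger_force: 30.1
```

>>> jog_arm(
  deltas=[
    [0.006,0,0,0,0,0,1],
    [0.006,0,0,0,0,0,1],
  ],
)

```text
t: 21.3
tool_pos: [627.8, 91.7, 21.5]
orientation: [3.141, 0.012, -0.071]
force: [-14.1, 0.1, 15.8]
opening: 53.7
finger_force: 30.4
```

Seated against the bar. Releasing, rising, then on to tub_b.

>>> jog_arm(
  deltas=[
    [-0.012,0,0,0,0,0,1],
    [-0.012,0,0,0,0,0,0.3],
    [-0.012,0,0,0,0,0,0],
    [-0.012,0,0,0,0,0,0],
    [-0.012,0,0,0,0,0,0],
    [-0.012,0,-0.1,0,0,0,0],
    [-0.012,0,-0.25,0,0,0,0],
    [-0.012,0,-0.4,0,0,0,0],
    [-0.3,0.3,-0.4,0,0,-0.1,0],
    [-0.4,0.8,-0.4,0,0,-0.228,0],
    [-0.4,0.8,-0.4,0,0,-0.228,0],
    [-0.4,0.8,-0.4,0,0,-0.228,0],
  ],
)

```text
t: 22.3
tool_pos: [544.7, -50.2, 120.6]
orientation: [3.141, -0.0, 0.291]
force: [0.3, 0.1, -0.4]
opening: 85.3
finger_force: 0.0
```

>>> jog_arm(
  deltas=[
    [0,0.2,0,0,0,-0.05,0],
    [0,0.4,0,0,0,-0.05,0],
    [0,0.4,0,0,0,-0.05,0],
    [0,0.4,0,0,0,-0.05,0],
    [0,0.4,0,0,0,-0.05,0],
    [0,0.4,0,0,0,-0.05,0],
  ],
)

```text
t: 22.8
tool_pos: [573.4, -144.1, 119.9]
orientation: [-3.14, 0.001, 0.365]
force: [0.3, -0.8, -0.6]
opening: 85.6
finger_force: 0.0
```

```bash
python3 -c "
import st,m
from station import r
st.setcmd();p,q=m.load();print(p,r.get_obs()['joint_positions'].round(2))
m.seq([(468.8,-242.6,135,16.4,0)])"
```

```text
[ 573.35326889 -144.06675742  119.92628726] [-0.27  0.43  1.69  0.    1.02  0.94]
[-0.531, 0.219, 0.036, -0.001, 0.001, 0.05] tcp [ 468.8 -242.6  111. ]
```

>>> jog_arm(
  deltas=[
    [-0.531,0.219,0.02,0,0,0.05,0],
    [-0.531,0.219,0.02,0,0,0.05,0],
    [-0.531,0.219,0.02,0,0,0.05,0],
    [-0.531,0.219,0.02,0,0,0.05,0],
    [-0.531,0.219,0.02,0,0,0.05,0],
    [-0.531,0.219,0.02,0,0,0.05,0],
    [-0.531,0.219,0.02,0,0,0.05,0],
  ],
)

```text
t: 23.38
tool_pos: [470.2, -242.3, 115.6]
orientation: [-3.142, -0.001, 0.287]
force: [0.8, 0.5, -0.8]
opening: 85.4
finger_force: 0.0
```

```bash
python3 - <<'E'
import st,m,h,cv2,numpy as np
from station import r
st.setcmd();p,q=m.load();print(p,q.as_euler('xyz'))
m.seq([(468.8,-242.6,44,16.4,0)])
T=r.capture('top');cv2.imwrite('pics/t4.png',cv2.resize(T['color'][115:255,200:430,::-1],None,fx=3.4,fy=3.4,interpolation=2))
E
```

```text
[ 470.24505102 -242.31955161  115.64535071] [-3.14150856e+00 -5.85639956e-04  2.87470760e-01]
[-0.006, -0.001, 0.383, -0.0, -0.0, 0.001] tcp [ 468.8 -242.6   20. ]
```

View pics/t4.png

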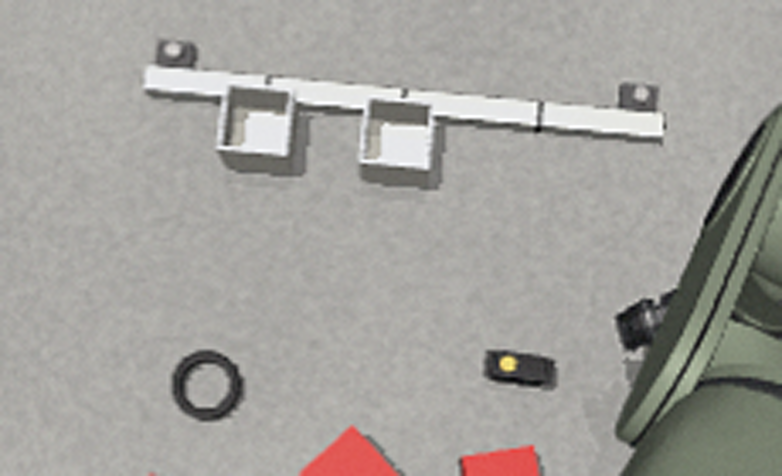

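Two tubs sit against the bar, mouth up, at crop (257,122) and (398,135); the servo and tape look undisturbed. The third line is at (540,115). Now grasping tub_b.

>>> jog_arm(
  deltas=[
    [-0.004,-0.001,0.1,0,0,0,0],
    [-0.004,-0.001,0.2,0,0,0,0],
    [-0.004,-0.001,0.3,0,0,0,0],
    [-0.004,-0.001,0.38,0,0,0,0],
    [-0.004,-0.001,0.38,0,0,0,0],
    [-0.004,-0.001,0.38,0,0,0,0.4],
    [-0.004,-0.001,0.38,0,0,0,1],
    [-0.004,-0.001,0.38,0,0,0,1],
    [-0.004,-0.001,0.38,0,0,0,1],
    [-0.004,-0.001,0.38,0,0,0,1],
    [-0.004,-0.001,0.38,0,0,0,1],
  ],
)

```text
t: 24.35
tool_pos: [469.5, -244.1, 21.9]
orientation: [3.14, -0.002, 0.286]
force: [2.0, 1.4, 7.0]
opening: 53.5
finger_force: 27.5
```

```bash
python3 -c "
import st,m
import numpy as np
st.setcmd();p,q=m.load();print(p,q.as_euler('xyz'))
c=np.array([611.7,-128.1]);b=np.array([.9974,-.0714])
for s,z in ((14,30),(14,0)):
  t=c-b*s; m.seq([(t[0],t[1],p[2]+24+z,-4.1,0)])"
```

```text
[ 469.51129711 -244.07415726   21.89398906] [ 3.13961019e+00 -2.46327509e-03  2.85638980e-01]
[0.624, -0.304, -0.119, 0.001, -0.002, 0.227] tcp [ 597.7 -127.1   51.9]
[0.624, -0.304, 0.001, 0.001, -0.002, 0.227] tcp [ 597.7 -127.1   21.9]
```

>>> jog_arm(
  deltas=[
    [0,0,-0.06,0,0,0,1],
    [0.1,-0.05,-0.12,0,0,0.05,1],
    [0.62,-0.304,-0.119,0,0,0.227,1],
    [0.62,-0.304,-0.119,0,0,0.227,1],
    [0.62,-0.304,-0.119,0,0,0.227,1],
    [0.62,-0.304,-0.119,0,0,0.227,1],
    [0.62,-0.304,-0.119,0,0,0.227,1],
    [0.62,-0.304,-0.119,0,0,0.227,1],
    [0.62,-0.304,-0.06,0,0,0.227,1],
    [0.62,-0.304,-0.02,0,0,0.227,1],
    [0.62,-0.304,0.002,0,0,0.227,1],
    [0.62,-0.304,0.002,0,0,0.227,1],
  ],
)

```text
t: 25.35
tool_pos: [594.0, -127.8, 20.8]
orientation: [-3.141, 0.002, -0.072]
force: [-2.1, 1.5, 6.5]
opening: 53.4
finger_force: 28.6
```

```bash
python3 -c "
import st,m
st.setcmd();p,q=m.load();print(p,q.as_euler('xyz'))
m.seq([(608.7,-127.9,p[2]+24,-4.1,0)])"
```

```text
[ 593.98048658 -127.81674929   20.78653146] [-3.14147393e+00  2.27484050e-03 -7.16862747e-02]
[0.059, -0.004, -0.0, -0.0, 0.001, -0.0] tcp [ 608.7 -127.9   20.8]
```

>>> jog_arm(
  deltas=[
    [0.012,-0.004,0,0,0,0,1],
    [0.024,-0.004,0,0,0,0,1],
    [0.036,-0.004,0,0,0,0,1],
    [0.044,-0.004,0,0,0,0,1],
    [0.05,-0.004,0,0,0,0,1],
    [0.058,-0.004,0,0,0,0,1],
    [0.058,-0.004,0,0,0,0,1],
  ],
)

```text
t: 25.93
tool_pos: [607.5, -128.0, 20.8]
orientation: [-3.142, 0.004, -0.072]
force: [-4.6, 0.6, 10.0]
opening: 53.4
finger_force: 28.7
```

>>> jog_arm(
  deltas=[
    [0.006,0,0,0,0,0,1],
    [0.012,0,0,0,0,0,1],
    [0.012,0,0,0,0,0,1],
  ],
)

```text
t: 26.18
tool_pos: [610.4, -128.2, 20.8]
orientation: [-3.142, 0.005, -0.072]
force: [-5.4, -0.3, 8.9]
opening: 53.8
finger_force: 28.7
```

>>> jog_arm(
  deltas=[
    [0.006,0,0,0,0,0,1],
    [0.012,0,0,0,0,0,1],
    [0.012,0,0,0,0,0,1],
  ],
)

```text
t: 26.43
tool_pos: [611.9, -128.3, 20.9]
orientation: [-3.141, 0.008, -0.072]
force: [-8.5, 0.6, 12.4]
opening: 54.0
finger_force: 29.0
```

>>> jog_arm(
  deltas=[
    [0.006,0,0,0,0,0,1],
    [0.006,0,0,0,0,0,1],
  ],
)

```text
t: 26.6
tool_pos: [612.0, -128.3, 20.9]
orientation: [-3.141, 0.011, -0.072]
force: [-12.8, 1.1, 15.5]
opening: 53.4
finger_force: 29.3
```

Seated. Release, rise, and swing clear of the view.

>>> jog_arm(
  deltas=[
    [-0.012,0,0,0,0,0,1],
    [-0.012,0,0,0,0,0,0.3],
    [-0.012,0,0,0,0,0,0],
    [-0.012,0,0,0,0,0,0],
    [-0.012,0,0,0,0,0,0],
    [-0.012,0,-0.1,0,0,0,0],
    [-0.012,0,-0.25,0,0,0,0],
    [-0.012,0,-0.45,0,0,0,0],
    [-0.2,0.3,-0.6,0,0,0,0],
    [-0.6,1,-0.6,0,0,0,0],
    [-0.6,1,-0.6,0,0,0,0],
    [-0.6,1,-0.6,0,0,0,0],
  ],
)

```text
t: 27.6
tool_pos: [522.0, -261.1, 156.9]
orientation: [3.141, -0.0, -0.069]
force: [-0.0, 0.3, -0.3]
opening: 85.4
finger_force: 0.0
```

>>> jog_arm(
  deltas=[
    [-0.3,0.4,0,0,0,0,0],
    [-0.4,0.6,0,0,0,0,0],
    [-0.4,0.6,0,0,0,0,0],
    [-0.4,0.6,0,0,0,0,0],
    [-0.4,0.6,0,0,0,0,0],
    [-0.4,0.6,0,0,0,0,0],
    [-0.4,0.6,0,0,0,0,0],
  ],
)

```text
t: 28.18
tool_pos: [412.2, -402.8, 156.1]
orientation: [-3.141, 0.0, -0.073]
force: [0.1, -0.2, -0.6]
opening: 85.4
finger_force: 0.0
```

```bash
python3 - <<'E'
import cv2
from station import r
T=r.capture('top')['color'][:,:,::-1];S=r.capture('scene')['color'][:,:,::-1]
cv2.imwrite('pics/t5f.png',T)
cv2.imwrite('pics/t5.png',cv2.resize(T[120:190,230:400],None,fx=4.6,fy=4.6,interpolation=2))
cv2.imwrite('pics/s5.png',S)
E
```

```text
(no output)
```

View pics/t5.png

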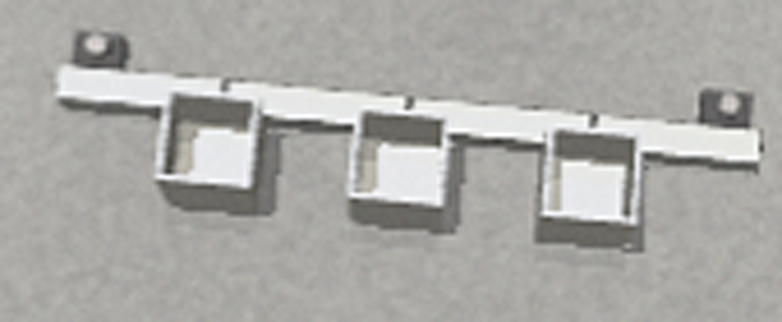

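View pics/s5.png

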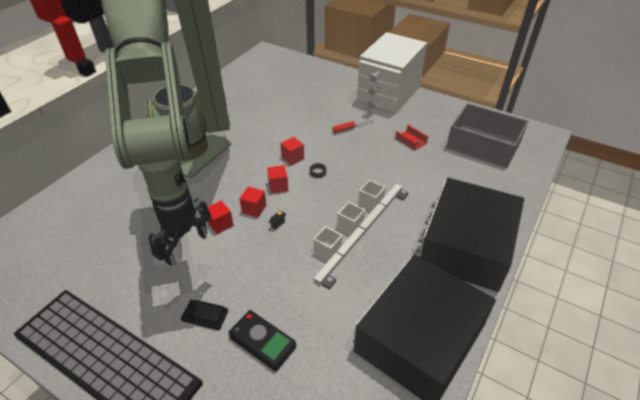

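```bash
python3 - <<'E'
import cv2,numpy as np,h
from station import r
T=r.capture('top')
q=[[(170,93),(260,100),(250,187),(158,181)],[(361,110),(448,117),(442,206),(349,198)],[(550,128),(641,135),(634,222),(540,214)]]
L=np.array([(664.3,88.8),(656.3,-21),(648.6,-130.7)]);b=np.array([.9974,-.0714]);y=np.array([.0714,.9974])
for c,l in zip(q,L):
    P=h.plane(T,np.array(c)/4.6+[230,120]-.4,60)[:,:2];e=P-np.roll(P,-1,0)
    d=P.mean(0)-l;print('dx',d@b,'(want -37) dy',d@y,np.degrees(np.arctan2(e[:,1],e[:,0])).round(1))
a=cv2.imread('pics/top0.png');z=cv2.imread('pics/t5f.png')
for n,(u,v) in dict(servo=(352,222),tape=(261,228),driver=(165,235),shell=(156,159),mouse=(473,219),meter=(467,161),r1=(251,268),r2=(302,254),r3=(348,258)).items():
    A,Z=[i[v-24:v+24,u-28:u+28].astype(np.float32).mean(2) for i in(a,z)]
    print(n,np.round(cv2.phaseCorrelate(A,Z),2).tolist() if 0 else (cv2.phaseCorrelate(A,Z)))
E
```

```text
dx -38.77829945511927 (want -37) dy 0.5538166103817123 [ 86.7  -4.2 -92.5 175.1]
dx -38.51344928308725 (want -37) dy 1.2622689769795226 [ 86.7  -2.6 -93.6 174.1]
dx -38.02342312896674 (want -37) dy 1.6915674388358886 [ 87.   -4.3 -93.5 174.2]
servo ((0.06410439960646741, 0.007906835512141441), 0.7329270270135667)
tape ((-0.07646409529444398, 0.003559298147052914), 0.8725203163093991)
driver ((0.04535443194827238, -0.07680485513802182), 1.0548236191272735)
shell ((0.07796759639407114, 0.005427747862491117), 0.9932201819287406)
mouse ((-0.1410160712916877, -0.3838662695717865), 0.40524253911442226)
meter ((-0.0532673216927293, 0.04954895390319436), 1.0547395219405493)
r1 ((0.09346141337086777, -0.004868991435035497), 0.9970063455402851)
r2 ((0.8451970853253457, 0.7510908371726686), 0.5600893063677682)
r3 ((-0.008170520792759817, 0.16029070384364985), 0.9598281307352914)
```

```bash
python3 - <<'E'
import cv2,numpy as np
for f in('top0','t5f','scene0','s5'):
    im=cv2.imread(f'pics/{f}.png').astype(int);m=((im[...,2]>100)&(im[...,1]<75)).astype(np.uint8)
    print(f,[(np.round(cv2.minAreaRect(k)[0],1).tolist(),round(cv2.minAreaRect(k)[2],1),cv2.contourArea(k)) for k in cv2.findContours(m,0,1)[0] if cv2.contourArea(k)>120])
a=cv2.imread('pics/top0.png');z=cv2.imread('pics/t5f.png');S=[cv2.imread(f'pics/{f}.png') for f in('scene0','s5')]
def bx(i,x,y):return cv2.resize(i[y:y+70,x:x+90],None,fx=4,fy=4,interpolation=2)
cv2.imwrite('pics/cmp.png',np.vstack([np.hstack([bx(i,265,220) for i in(a,z)]),np.hstack([bx(i,240,140) for i in S])]))
E
```

```text
top0 [([172.0, 239.4], 39.8, 227.0), ([156.6, 158.8], 22.8, 453.5)]
t5f [([172.1, 239.4], 38.7, 228.0), ([156.5, 158.7], 24.8, 451.0)]
scene0 [([219.5, 216.5], 63.4, 342.5), ([251.0, 201.5], 14.0, 440.5), ([279.4, 178.7], 78.7, 404.0), ([293.3, 150.1], 63.4, 328.5), ([412.0, 136.1], 37.9, 292.5)]
s5 [([220.7, 216.3], 72.3, 472.0), ([252.4, 201.8], 15.9, 540.5), ([277.4, 179.2], 84.3, 403.0), ([292.1, 150.9], 82.9, 418.5), ([411.1, 137.3], 30.3, 306.5)]
```

View pics/cmp.png

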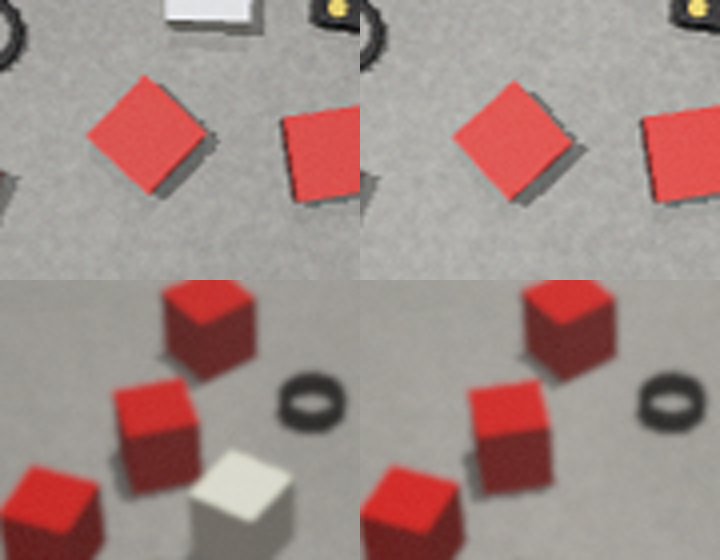

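```bash
python3 - <<'E'
import cv2,numpy as np,h
from station import r
T=r.capture('top')
R={}
for f in('top0','t5f'):
    im=cv2.imread(f'pics/{f}.png').astype(np.float32);g=cv2.resize(im[225:285,230:400],None,fx=4,fy=4,interpolation=1)
    m=((g[...,2]-g[...,1])>75).astype(np.uint8)
    for k in cv2.findContours(m,0,1)[0]:
        if cv2.contourArea(k)>3500:
            x=cv2.minAreaRect(k);mo=cv2.moments(k);c=np.array([mo['m10'],mo['m01']])/mo['m00']/4+[230,225]-.375
            w=h.plane(T,[c],60)[0,:2];print(f,c.round(2),w.round(1),'ang',round(x[2],1),np.round(x[1],0))
E
```

```text
top0 [385.27 275.07] [ 308.  -197.4] ang 22.0 [90. 88.]
top0 [249.3  267.83] [318.  145.3] ang 22.6 [88. 88.]
top0 [347.62 257.79] [ 349.3 -101.8] ang 80.5 [87. 88.]
top0 [301.22 253.17] [358.1  15.7] ang 43.9 [87. 86.]
t5f [385.25 275.06] [ 308.  -197.3] ang 21.4 [91. 89.]
t5f [249.34 267.83] [318.  145.3] ang 22.2 [89. 88.]
t5f [347.61 257.79] [ 349.3 -101.8] ang 80.5 [87. 88.]
t5f [302.59 254.62] [354.6  12.1] ang 47.7 [87. 86.]
```

The red look-alike at top (302,254) was nudged about 5 mm and 4° by a finger during the first grasp. There is time left, so I'll set it back to its original pose.

```bash
python3 -c "
import st,m
st.setcmd();print(m.load()[0])
m.seq([(400,-200,154,20,0),(354.6,12.1,154,42.3,0)])"
```

```text
[ 413.48273872 -401.35493277  156.2832922 ]
[-0.109, -0.8, 0.106, -0.0, 0.0, -0.266] tcp [ 400. -200.  130.]
[-0.348, -1.634, 0.106, -0.0, 0.0, -0.514] tcp [354.6  12.1 130. ]
```

>>> jog_arm(
  deltas=[
    [-0.1,-0.4,0.05,0,0,-0.1,0],
    [-0.2,-1,0.08,0,0,-0.514,0],
    [-0.2,-1,0.08,0,0,-0.514,0],
    [-0.2,-1,0.08,0,0,-0.514,0],
    [-0.2,-1,0.08,0,0,-0.514,0],
    [-0.2,-1,0.08,0,0,-0.514,0],
    [-0.2,-1,0.08,0,0,-0.514,0],
    [-0.2,-1,0.08,0,0,-0.514,0],
    [-0.2,-1,0.08,0,0,-0.514,0],
    [-0.2,-1,0.08,0,0,-0.514,0],
  ],
)

```text
t: 29.22
tool_pos: [381.2, -150.2, 136.8]
orientation: [3.14, -0.0, 0.736]
force: [-1.0, 0.1, -0.3]
opening: 85.3
finger_force: 0.0
```

```bash
python3 -c "
import st,m
st.setcmd();print(m.load()[0])
m.seq([(354.6,12.1,154,42.3,0)])"
```

```text
[ 381.17410456 -150.16996185  136.77555974]
[0.357, -0.552, 0.026, 0.001, -0.0, -0.001] tcp [354.6  12.1 130. ]
```

>>> jog_arm(
  deltas=[
    [0.357,-0.552,0.026,0,0,0,0],
    [0.357,-0.552,0.026,0,0,0,0],
    [0.357,-0.552,0.026,0,0,0,0],
    [0.357,-0.552,0.026,0,0,0,0],
    [0.357,-0.552,0.026,0,0,0,0],
    [0.357,-0.552,0.026,0,0,0,0],
    [0.357,-0.552,0.026,0,0,0,0],
    [0.357,-0.552,0.026,0,0,0,0],
  ],
)

```text
t: 29.88
tool_pos: [354.5, 11.2, 130.0]
orientation: [3.141, 0.0, 0.734]
force: [-0.7, 0.5, 0.2]
opening: 85.6
finger_force: 0.0
```

```bash
python3 -c "
import st,m
st.setcmd();print(m.load()[0])
m.seq([(354.6,12.1,48,42.3,0)])"
```

```text
[354.45578865  11.24298072 130.03384653]
[0.003, -0.002, 0.424, 0.0, 0.0, -0.003] tcp [354.6  12.1  24. ]
```

>>> jog_arm(
  deltas=[
    [0.003,-0.002,0.12,0,0,0,0],
    [0.003,-0.002,0.24,0,0,0,0],
    [0.003,-0.002,0.34,0,0,0,0],
    [0.003,-0.002,0.42,0,0,0,0],
    [0.003,-0.002,0.42,0,0,0,0],
    [0.003,-0.002,0.42,0,0,0,0.4],
    [0.003,-0.002,0.42,0,0,0,1],
    [0.003,-0.002,0.42,0,0,0,1],
    [0.003,-0.002,0.42,0,0,0,1],
    [0.003,-0.002,0.42,0,0,0,1],
  ],
)

```text
t: 30.72
tool_pos: [355.2, 13.0, 26.2]
orientation: [3.139, -0.002, 0.737]
force: [0.1, -2.8, 7.6]
opening: 53.9
finger_force: 26.7
```

```bash
python3 -c "
import st,m
st.setcmd();p=m.load()[0];print(p)
m.seq([(358.1,15.7,p[2]+24,46.1,0)])
# relative alternative: tool-axis shift for world (+3.5,+3.6), turn +3.8 deg
q=m.load()[1];print(q.inv().apply([3.5,3.6,0])/250)"
```

```text
[355.20794419  13.00733633  26.15522092]
[0.016, -0.0, 0.0, 0.002, -0.001, -0.043] tcp [358.1  15.7  26.2]
[ 2.00446540e-02 -1.25300207e-03  4.28135964e-05]
```

>>> jog_arm(
  deltas=[
    [0.01,0,-0.008,0,0,-0.02,1],
    [0.02,0,-0.008,0,0,-0.043,1],
    [0.02,0,-0.008,0,0,-0.043,1],
    [0.02,0,0,0,0,-0.043,1],
    [0.02,0,0,0,0,-0.043,1],
    [0.02,0,0,0,0,-0.043,0.3],
    [0.02,0,0,0,0,-0.043,0],
    [0.02,0,0,0,0,-0.043,0],
    [0.02,0,0,0,0,-0.043,0],
    [0.02,0,-0.15,0,0,-0.043,0],
    [0.02,0,-0.3,0,0,-0.043,0],
    [0.02,0,-0.45,0,0,-0.043,0],
  ],
)

```text
t: 31.72
tool_pos: [356.5, 16.7, 138.2]
orientation: [-3.139, 0.002, 0.804]
force: [2.6, 0.4, -1.1]
opening: 85.8
finger_force: 0.0
```

>>> jog_arm(
  deltas=[
    [-0.1,0.3,-0.2,0,0,0,0],
    [-0.3,1,-0.2,0,0,0,0],
    [-0.3,1,-0.2,0,0,0,0],
    [-0.3,1,-0.2,0,0,0,0],
    [-0.3,1,-0.2,0,0,0,0],
    [-0.3,1,-0.2,0,0,0,0],
    [-0.3,1,-0.2,0,0,0,0],
    [-0.3,1,-0.2,0,0,0,0],
  ],
)

```text
t: 32.38
tool_pos: [487.9, -214.6, 187.2]
orientation: [3.139, 0.0, 0.801]
force: [0.4, 0.9, 0.2]
opening: 85.3
finger_force: 0.0
```

>>> jog_arm(
  deltas=[
    [0,0.4,0,0,0,0,0],
    [-0.4,1,0,0,0,0,0],
    [-0.4,1,0,0,0,0,0],
    [-0.4,1,0,0,0,0,0],
    [-0.4,1,0,0,0,0,0],
    [-0.4,1,0,0,0,0,0],
    [-0.4,1,0,0,0,0,0],
  ],
)

```text
t: 32.97
tool_pos: [596.6, -459.1, 185.8]
orientation: [-3.141, 0.001, 0.803]
force: [-0.6, 0.7, -0.0]
opening: 85.3
finger_force: 0.0
```

```bash
python3 - <<'E'
import cv2,numpy as np,h
from station import r
T=r.capture('top');cv2.imwrite('pics/t6f.png',T['color'][:,:,::-1])
for f in('top0','t6f'):
    im=cv2.imread(f'pics/{f}.png').astype(np.float32);g=cv2.resize(im[225:285,230:400],None,fx=4,fy=4,interpolation=1)
    m=((g[...,2]-g[...,1])>75).astype(np.uint8)
    for k in cv2.findContours(m,0,1)[0]:
        if cv2.contourArea(k)>3000:
            x=cv2.minAreaRect(k);mo=cv2.moments(k);c=np.array([mo['m10'],mo['m01']])/mo['m00']/4+[230,225]-.375
            print(f,h.plane(T,[c],60)[0,:2].round(1),'ang',round(x[2],1),np.round(x[1],0))
a=cv2.imread('pics/t5f.png');z=cv2.imread('pics/t6f.png');o=cv2.imread('pics/top0.png')
for n,b,(u,v) in(('row',a,(318,160)),('mouse',o,(473,219)),('servo',o,(352,222))):
    w=70 if n=='row' else 24
    A,Z=[i[v-24:v+24,u-w:u+w].astype(np.float32).mean(2) for i in(b,z)]
    print(n,cv2.phaseCorrelate(A,Z))
o=r.get_obs();print(o['t'],o['tool_pos'])
E
```

```text
top0 [ 308.  -197.4] ang 22.0 [90. 88.]
top0 [318.  145.3] ang 22.6 [88. 88.]
top0 [ 349.3 -101.8] ang 80.5 [87. 88.]
top0 [358.1  15.7] ang 43.9 [87. 86.]
t6f [318.  145.3] ang 22.3 [89. 88.]
t6f [354.3 -96.1] ang 80.5 [86. 88.]
t6f [356.9  16.7] ang 44.4 [86. 86.]
row ((0.01880577841650677, 0.011362018257994322), 0.991718467635413)
mouse ((0.16289378703891444, -0.07005728928400501), 0.27632518692149055)
servo ((0.1143298353365978, -0.04600896726315895), 0.6771531804568238)
33.0167 [ 597.20515744 -461.8401088   184.97183832]
```

```bash
python3 - <<'E'
import cv2,numpy as np
from station import r
S=r.capture('scene')['color'][:,:,::-1];o=cv2.imread('pics/scene0.png');f=cv2.imread('pics/s5.png')
for n,(u,v) in dict(r3=(252,202),r2=(279,179),r4=(219,216),r1=(292,150),mouse=(205,314),meter=(262,340),servo=(278,219)).items():
    for k,B in(('0',o),('5',f)):
        A,Z=[i[v-20:v+20,u-20:u+20].astype(np.float32).mean(2) for i in(B,S)]
        print(n,k,np.round(cv2.phaseCorrelate(A,Z)[0],2),round(cv2.phaseCorrelate(A,Z)[1],2),abs(A-Z).mean().round(1))
E
```

```text
r3 0 [0.04 0.13] 0.63 22.5
r3 5 [0.27 0.19] 0.64 24.8
r2 0 [ 0.03 -0.05] 0.74 7.8
r2 5 [ 0.54 -0.05] 0.85 6.7
r4 0 [-19.39  -2.27] 0.08 55.0
r4 5 [ -1.28 -17.34] -0.14 45.3
r1 0 [ 0.1  -0.01] 1.02 4.0
r1 5 [-0.05 -0.02] 0.99 2.2
mouse 0 [-0.08 -0.03] 0.62 18.8
mouse 5 [-0.3   0.16] 0.48 15.6
meter 0 [-0.05  0.  ] 1.01 2.7
meter 5 [-0.1   0.02] 1.0 1.8
servo 0 [0.2  0.06] 0.91 9.1
servo 5 [0.03 0.03] 1.01 1.9
```

```bash
python3 -c "
from station import r
print(r.close_job())"
```

```text
the job is handed in; nothing more can be done
None
```

The job is handed in at about 33 s: all three white tubs stand mouth up against the bar, each within about 2 mm of its index line. A finger nudged one red look-alike about 5 mm, and I set it back to within about 2 mm. The arm hid another red tub (top 385,276), so I didn't recheck it after that. I viewed 11 pictures, one over the limit of 10.

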